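Draw the clogged lint screen and hold it face down over the bin

ROBOT

A 6-joint arm with a two-finger parallel gripper is mounted at the origin on the work surface. World frame = base frame: x ahead of the robot, y to its left, z up, the work surface at z = 0. Lengths are in mm, angles in rad, forces in N, time in s.
With the tool pointing down it reaches from about 300 to 750 mm from the base axis. Payload 8.5 kg.
Tool frame: the origin (TCP) lies at the centre of the arm's flange, where the gripper is bolted on; the fingertips stand 166 mm ahead of it and the grasp point (between the pads) lies 147 mm ahead of it; z points along the fingers, y is the line along which they close (so a half turn about z gives the same grasp; the last joint's range is limited). The gripper opens to 88 mm and grips with 3 to 60 N. Pads are 18 mm wide; open, the fingers measure 123 mm over their backs; the gripper's body (75 mm by 187 mm) begins 45 mm behind the grasp point.
Start: joints at [-1.498, 0.381, 1.297, -0, 1.464, -0.215], TCP at [156.108, -527.363, 404.748] pointing down, gripper open.
Joint ranges: [-3.11, 3.11], [-0.89, 2.33], [0.22, 2.48], [-1.42, 4.56], [0.17, 2.85], [-2.88, 2.88]. Speed limits (rad/s): [2.39, 2.39, 3.14, 3.14, 3.14, 3.14].

INTERFACE

Orientations are given as a 3x3 rotation matrix whose columns are the frame's x, y, z axes.
In Python, from cell import r gives the robot as it stands.
- The arm moves only by the tool drive_tool, never from a script. Its argument "series" is a list of rows, each a list of 4 numbers: the shift along the tool's x, y, z in cm, then the turn about the tool's z in rad. In form: [[x, y, z, turn], ...]. A call has 1 to 5 rows; each row shifts and turns the commanded pose from where the row before left it, along the tool's axes as they then stand; what a row does not reach is not made up. A row lasts 1/12 s, in which the tool goes at most 41.7 mm and 7.16 degrees, less where a joint would pass 70% of its speed; a pose out of reach is approached as far as the arm can. A call is refused whole if a number of a shift passes 4.17 or a number of a turn 0.125, either way. A call with a gripper value outside its range is refused whole. "hand" is the opening in per cent of the stroke, from 0 (shut) to 100 (fully open), set as the call begins (left out, the last holds). The fingers move at their own pace and stop on an object; "force" is the grip in N (left out, the last holds). Time passes only in rows, so rows that do not move let the fingers close. It gives the time, the measured TCP pose, the force, the opening and the grip force at its end, in the units of the state.
- r.sense(): the state, without advancing time (a new reading comes with each control period).
- r.get_image(name): name is "scene" or "top"; returns a dict with "img" (480x640x3 uint8, red, green, blue), "fovy" (degrees; the focal length in pixels is half the picture's height over the tangent of half this angle, whatever the lens; pixels are square), "cx", "cy" (the principal point, pixels), "R" (3x3) and "t" (3): a world point X has camera coordinates R X + t. Camera axes: x right, y down, z forward; pixel columns grow to the right and rows downward; lengths in mm; the calibration is good to about 2 mm. A picture is of the moment at which its call begins. There is no depth.
- r.job_done(): hands the job in; it is judged then, once.
The state is a dict: "clock": time; "joint_pos": joint angles; "joint_velocities": joint speeds; "joint_torque": joint torques, N m; "position": TCP position; "ee_rot": TCP orientation; "wrist_force": force on the tool from outside, world axes, zero at the start; "wrist_torque": the same for the moment, N m; "grip_width": opening from 0.0 (shut) to 1.0 (fully open); "gripper_force": force on a finger pad.
Only numpy, scipy, OpenCV 4.12 (cv2) and the standard library are available. Lean on these libraries where they do the work, as an engineer would, in place of code of your own. Each camera call takes 0.05 s, during which the arm holds its last target. There are 200 camera calls.

TASK

The red lamp on the lint box marks the lint screen that is due for cleaning: draw that one straight up out of its slot and leave the one beside the green lamp fully home. Turn it lint side (the blue side) down, tipped over so far that it is nearer to lying flat than to standing, and finish still holding it like that, quite still, with the mesh over the middle of the yellow bin and the whole screen raised clear of the rim. Leave everything else where it is.

Things in the scene. Friction and masses are not known exactly. Their poses are not given: they have to be found in the camera images.
- lint_box: grey lint box, fixed, 140 (x) x 290 (y) x 110 mm high. Origin: centre of its underside; x points away from the robot (turned by up to 0.3 rad), y to the left. Two upright slots open at its top, at x = 0, y = +60 mm (left) and -60 mm (right), each 11 (x) by 94 mm (y), floor 12 mm up; a seated screen has its foot 13 mm up, has 3 to 4 mm of play and draws straight up
- left_end (a point): point on top of the lint box at its left (+y) end, 126 mm from the centre, beside the left slot
- right_end (a point): point on top of the lint box at its right (-y) end, 126 mm from the centre, beside the right slot
- lamp_red: red status lamp, a dome 30 mm across and 14 mm high, fixed on top of the lint box at one of its ends: the slot next to it holds the screen due for cleaning. Origin: centre of its underside
- lamp_green: green status lamp, same size, fixed at the other end: the slot next to it holds the screen that is in use and stays in. Origin: centre of its underside
- screen_left: loose lint screen in the left (+y) slot: black frame 90 mm wide (y), 8 thick (x), 98 tall; on top a handle block 50 (y) x 14 (x), 97 to 146 mm above the foot. 0.12 kg. Origin: centre of the foot; z runs from foot to handle. Lint side is -x: blue mesh, blue half of the handle; +x is bare metal, handle white. Starts upright, handle resting on the box top, lint side to the robot
- screen_right: loose lint screen in the right (-y) slot: black frame 90 mm wide (y), 8 thick (x), 98 tall; on top a handle block 50 (y) x 14 (x), 97 to 146 mm above the foot. 0.12 kg. Origin: centre of the foot; z runs from foot to handle. Lint side is -x: blue mesh, blue half of the handle; +x is bare metal, handle white. Starts upright, handle resting on the box top, lint side to the robot
- bin: yellow open-topped square waste bin, fixed, 190 x 190 x 100 mm high, walls 5 mm. Origin: centre of its underside
- screen_left_mesh (a point): centre of the mesh of the left screen, 49 mm above its foot
- screen_left_grip (a point): point in the handle of the left screen, 125 mm above its foot: grip here, across the 14 mm thickness
- screen_right_mesh (a point): centre of the mesh of the right screen, 49 mm above its foot
- screen_right_grip (a point): point in the handle of the right screen, 125 mm above its foot: grip here, across the 14 mm thickness
- brush: bystander: lint brush lying on the table at the left, about 200 mm long; leave alone
- dosing_cup: bystander: blue dosing cup, 66 mm across, 60 mm high; leave alone
- detergent: bystander: orange detergent bottle, 80 mm across, 190 mm high; leave alone
- stain_jar: bystander: white jar with a red cap, 70 mm across, 100 mm high; leave alone
- soap: bystander: green soap bar, 80 x 55 x 30 mm; leave alone

How it is judged (in metres and radians):
On the way:
1. the screen beside the red lamp is held by the fingers with its foot clear above the top of the lint box (((horizontal distance between lamp_red and left_end below 0.05 m and z of screen_left in the frame of lint_box above 0.112 m and contact force between the fingers and screen_left above 0.5 N) or (horizontal distance between lamp_red and right_end below 0.05 m and z of screen_right in the frame of lint_box above 0.112 m and contact force between the fingers and screen_right above 0.5 N))), for 0.1 s.
At the end, for the whole second after the job is handed in: The red-lamp screen is held still by the fingers, lint side down within 50 degrees, mesh centre within 70 mm of the bin centre seen from above, foot above 115 mm and mesh and handle above 125 mm from the table, touching neither bin nor box; the other screen seated within 10 mm (((horizontal distance between lamp_red and left_end below 0.05 m and horizontal distance between screen_left_mesh and bin below 0.07 m and height (world z) of screen_left above 0.115 m and height (world z) of each of screen_left_mesh, screen_left_grip above 0.125 m and angle between screen_left's own x axis and vertical below 0.87 rad and contact force between the fingers and screen_left above 0.5 N and contact force between screen_left and bin below 0.2 N and contact force between screen_left and lint_box below 0.2 N and linear speed of screen_left below 0.04 m/s and z of screen_right in the frame of lint_box below 0.022 m and horizontal distance between screen_right and lint_box below 0.075 m) or (horizontal distance between lamp_red and right_end below 0.05 m and horizontal distance between screen_right_mesh and bin below 0.07 m and height (world z) of screen_right above 0.115 m and height (world z) of each of screen_right_mesh, screen_right_grip above 0.125 m and angle between screen_right's own x axis and vertical below 0.87 rad and contact force between the fingers and screen_right above 0.5 N and contact force between screen_right and bin below 0.2 N and contact force between screen_right and lint_box below 0.2 N and linear speed of screen_right below 0.04 m/s and z of screen_left in the frame of lint_box below 0.022 m and horizontal distance between screen_left and lint_box below 0.075 m))); the arm keeps its last pose, push and grip.
It fails at once if the screen beside the green lamp is drawn more than 23 mm ((horizontal distance between lamp_red and left_end below 0.05 m and z of screen_right in the frame of lint_box above 0.035 m) or (horizontal distance between lamp_red and right_end below 0.05 m and z of screen_left in the frame of lint_box above 0.035 m)).
It fails at once if the brush, cup, bottle, jar or soap is moved by more than 30 mm (distance of any of brush, dosing_cup, detergent, stain_jar, soap from where it was at the start of the episode above 0.03 m).
It also fails if it takes over 40 s, if anything falls off the work surface, if the arm or the gripper's body presses on something with over 40 N, if the wrist force passes 120 N, or if a joint passes its speed limit or range.

## Working session

There is one attempt and no reset: what is moved stays moved. The work goes in short steps, Python scripts to look and compute and a tool call to move; the robot and the scene stay as the last step left them, time stands still between calls to the robot, and variables do not carry over. Pictures are saved under pics/ and viewed, at most 10 in all, crops included, and the job is handed in when it is done.

Besides the shell and the picture viewer there is one more tool, called as name([rows], argument=value, ...), one row to a line, values as JSON. drive_tool: Moves the arm, as the interface text tells. Its arguments: {"type":"object","properties":{"series":{"type":"array","items":{"type":"array","items":{"type":"number"}}},"hand":{"type":"number"},"force":{"type":"number"}},"required":["series"]}

```bash
mkdir -p pics; ls
python3 - <<'E'
from cell import r
import cv2,json,numpy as np
for n in("scene","top"):
    d=r.get_image(n);cv2.imwrite(f"pics/{n}0.png",d["img"][:,:,::-1]);print(n,d["fovy"],d["cx"],d["cy"],np.round(d["R"],4).tolist(),d["t"])
s=r.sense();print({k:np.round(v,3).tolist() for k,v in s.items()})
E
```

```text
pics
scene 56.53459004202639 316.9447803047422 238.4184876260664 [[-0.8729, 0.4873, -0.0238], [0.3071, 0.511, -0.8028], [-0.379, -0.7081, -0.5957]] [ 508.92798704  -76.11946849 1473.31888203]
top 44.056023918740706 313.9090083059811 233.30086401970024 [[-0.0173, -0.9997, 0.0178], [-0.9906, 0.0148, -0.1358], [0.1355, -0.02, -0.9906]] [ -22.56162862  550.67597896 1845.6474878 ]
{'clock': 0.1, 'joint_pos': [-1.498, 0.381, 1.298, -0.0, 1.464, -0.215], 'joint_velocities': [0.0, -0.001, -0.004, 0.0, -0.001, 0.001], 'joint_torque': [0.002, -43.865, -22.491, 0.071, 0.034, -0.0], 'position': [156.095, -527.351, 404.231], 'ee_rot': [[0.959, 0.284, -0.0], [0.284, -0.959, 0.001], [0.0, -0.001, -1.0]], 'wrist_force': [-0.062, 0.159, -0.32], 'wrist_torque': [0.061, -0.021, 0.017], 'gripper_force': 0.0, 'grip_width': 0.999}
```

View pics/scene0.png

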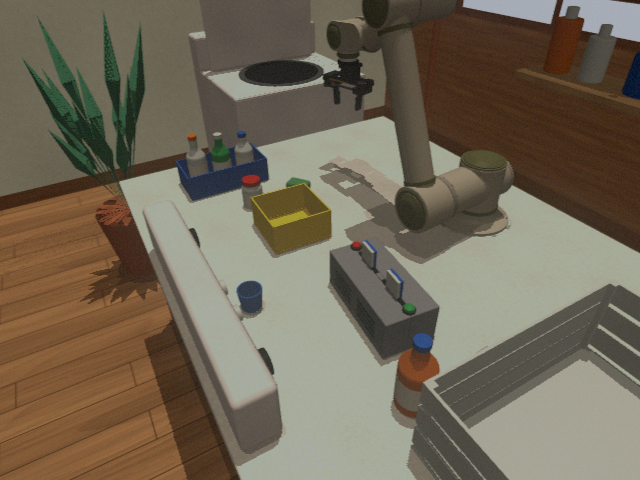

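View pics/top0.png

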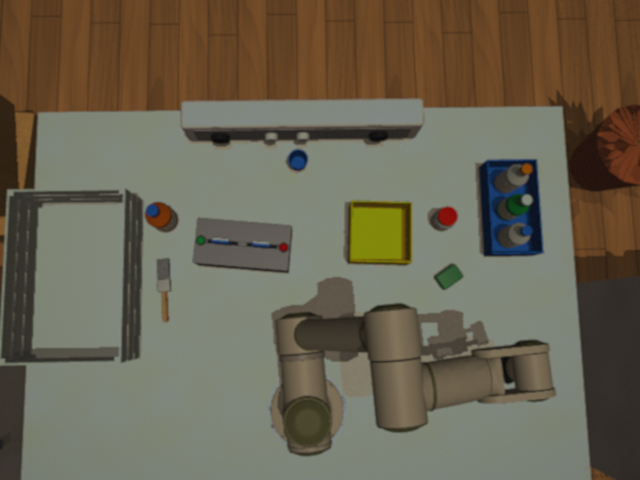

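Top view: red lamp at (283,247), so the right (-y) screen is due, handle about (263,245). Green lamp (200,240); bin centre about (380,233). Next I enlarge the box.

Run:
```python
import cv2,numpy as np
a=cv2.imread("pics/top0.png")[195:285,185:425];b=cv2.imread("pics/scene0.png")[180:360,240:450]
cv2.imwrite("pics/c1.png",cv2.resize(a,None,fx=3.33,fy=3.33,interpolation=2)[:300])
a=cv2.resize(a,(800,300),interpolation=2);b=cv2.resize(b,(350,300),interpolation=2)
c=np.zeros((600,800,3),np.uint8);c[:300]=a;c[300:,:350]=b
cv2.imwrite("pics/c1.png",c)
```

```text
(no output)
```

View pics/c1.png

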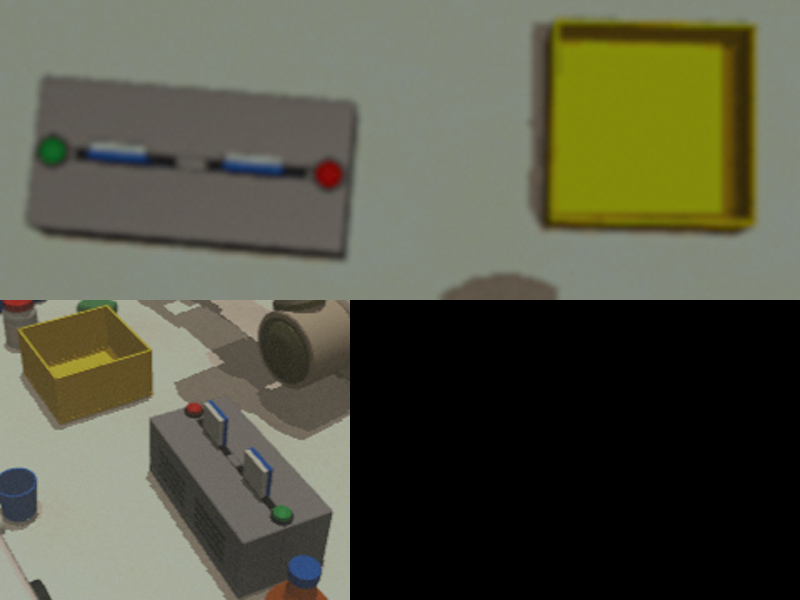

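```bash
cat > h.py <<'E'
from cell import r
import numpy as np
def cam(n):
    d=r.get_image(n);d["f"]=240/np.tan(np.radians(d["fovy"]/2));return d
def back(d,u,v,z):
    w=np.array([(u-d["cx"])/d["f"],(v-d["cy"])/d["f"],1])
    R=np.array(d["R"]);o=-R.T@np.array(d["t"]);w=R.T@w
    return o+w*(z-o[2])/w[2]
E
python3 - <<'E'
from h import *
d=cam("top");s=cam("scene")
for n,u,v,z in [("green",52,151,117),("red",329,174,117),("handR",253,163,159),("handL",116,152,159),("b",43,77,110),("b",356,101,110),("b",346,250,110),("b",30,228,110),("r",555,20,100),("r",754,24,100),("r",752,228,100),("r",547,226,100)]:
    print(n,np.round(back(d,185+u/3.333,195+v/3.333,z),1))
for n,u,v,z in [("green",409,308,117),("red",356.5,246,117),("bin",252,197,100),("bin",304,184.5,100),("bin",330,210,100),("bin",278,226,100)]:
    print("s",n,np.round(back(s,u,v,z),1))
E
```

```text
green [523.1 313.3 117. ]
red [498.3  62.3 117. ]
handR [504.4 128.3 159. ]
handL [516.  249.5 159. ]
b [592.5 323.3 110. ]
b [566.   37.1 110. ]
b [429.5  47.9 110. ]
b [454.  333.8 110. ]
r [ 640.9 -148.4  100. ]
r [ 634.5 -333.6  100. ]
r [ 444.4 -324.2  100. ]
r [ 449.3 -136.1  100. ]
s green [524.8 316.5 117. ]
s red [500.9  70.4 117. ]
s bin [ 631.3 -328.9  100. ]
s bin [ 454.3 -312.8  100. ]
s bin [ 459.3 -136.5  100. ]
s bin [ 628.9 -141.4  100. ]
```

drive_tool([
  [3, -2, 0, 0.097],
  [3, -2, 0, 0.097],
  [3, -2, 0, 0.097],
  [3, -2, 0, 0.096],
  [0, 0, 0, 0],
], hand=72, force=40)

```text
clock: 0.62
position: [266.3, -428.5, 405.0]
ee_rot: [[0.995, -0.101, 0.001], [-0.101, -0.995, 0.001], [0.001, -0.001, -1.0]]
wrist_force: [-0.3, 0.2, 0.4]
grip_width: 0.717
gripper_force: 0.0
```

```bash
cat > go.py <<'E'
from h import *
import sys
s=r.sense();p=np.array(s["position"]);R=np.array(s["ee_rot"])
g=np.array([float(v) for v in sys.argv[1:4]])
print("clock",round(s["clock"],2),"p",p.round(1),"yaw_y",round(float(np.arctan2(R[1,1],R[0,1])),3),"need cm",((g-p)@R/10).round(2),"q",np.round(s["joint_pos"],2),"F",np.round(s["wrist_force"],1))
E
python3 go.py 506 130 400
```

```text
clock 0.62 p [ 266.3 -428.5  405. ] yaw_y -1.672 need cm [ 18.21 -57.98   0.58] q [-1.25  0.3   1.42  0.    1.42  0.42] F [-0.3  0.2  0.4]
```

drive_tool([
  [1.5, -3.5, 0, 0],
  [1.5, -3.5, 0, 0],
  [1.5, -3.5, 0, 0],
  [1.5, -3.5, 0, 0],
  [1.5, -3.5, 0, 0],
])

```text
clock: 1.03
position: [355.2, -263.6, 404.7]
ee_rot: [[0.995, -0.099, -0.0], [-0.099, -0.995, -0.0], [-0.0, 0.0, -1.0]]
wrist_force: [1.0, -0.3, -0.6]
grip_width: 0.724
gripper_force: 0.0
```

drive_tool([
  [1.5, -3.5, 0, 0],
  [1.5, -3.5, 0, 0],
  [1.5, -3.5, 0, 0],
  [1.5, -3.5, 0, 0],
  [1.5, -3.5, 0, 0],
])

```text
clock: 1.45
position: [447.4, -96.8, 404.8]
ee_rot: [[0.995, -0.099, 0.0], [-0.099, -0.995, -0.0], [0.0, 0.0, -1.0]]
wrist_force: [0.6, -0.7, 0.8]
grip_width: 0.72
gripper_force: 0.0
```

drive_tool([
  [0.8, -3.5, 0, 0],
  [0.8, -3.5, 0, 0],
  [0.8, -3.5, 0, 0],
  [0.8, -3.5, 0, 0],
  [0, 0, 0, 0],
])

```text
clock: 1.87
position: [493.4, 42.0, 404.5]
ee_rot: [[0.996, -0.093, 0.0], [-0.093, -0.996, 0.001], [0.0, -0.001, -1.0]]
wrist_force: [-0.1, -0.7, 0.9]
grip_width: 0.722
gripper_force: 0.0
```

```bash
python3 go.py 506 130 400
```

```text
clock 1.87 p [493.4  42.  404.5] yaw_y -1.664 need cm [ 0.43 -8.88  0.47] q [-0.15  0.28  1.44  0.    1.41  1.51] F [-0.1 -0.7  0.9]
```

drive_tool([
  [0.2, -3, 0, 0],
  [0.2, -3, 0, 0],
  [0, -2.9, 2, 0],
  [0, 0, 3, 0],
  [0, 0, 0, 0],
])

```text
clock: 2.28
position: [504.7, 126.5, 350.3]
ee_rot: [[0.995, -0.097, -0.009], [-0.097, -0.995, -0.0], [-0.009, 0.001, -1.0]]
wrist_force: [-0.5, 0.3, -0.4]
grip_width: 0.719
gripper_force: 0.0
```

```bash
python3 go.py 506 130 292
python3 - <<'E'
from h import *
import cv2
a=cam("top")["img"][195:285,225:345,::-1];b=cam("scene")["img"][180:330,310:450,::-1]
c=np.zeros((600,800,3),np.uint8)
c[:,:]=0
c[:300,:400]=cv2.resize(a,(400,300),interpolation=2);c[:,400:]=cv2.resize(b,(400,429),interpolation=2)[:429].__class__ and cv2.copyMakeBorder(cv2.resize(b,(400,429),interpolation=2),0,171,0,0,0)
cv2.imwrite("pics/c2.png",c)
E
```

```text
clock 2.28 p [504.7 126.5 350.3] yaw_y -1.668 need cm [ 0.15 -0.37  5.83] q [ 0.02  0.38  1.47 -0.    1.3   1.69] F [-0.5  0.3 -0.4]
```

View pics/c2.png

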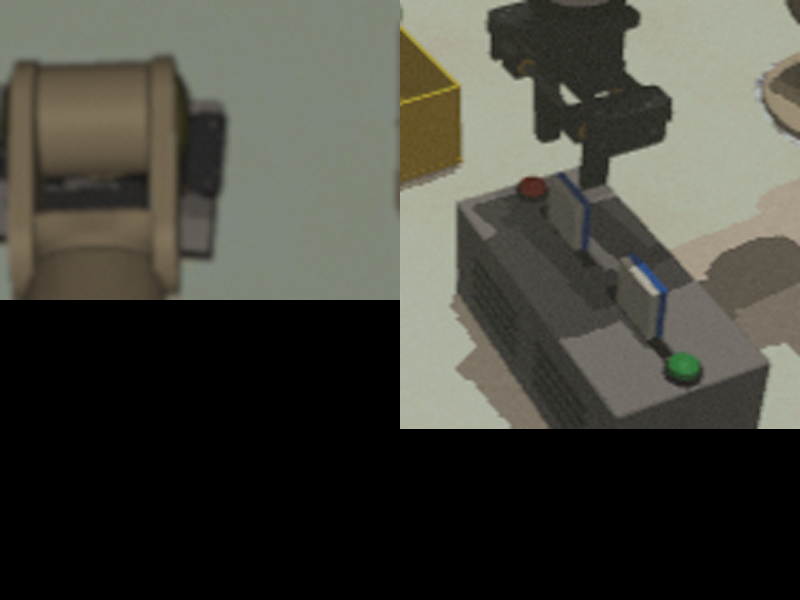

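Run:
```python
from h import *
d=cam("scene");R=np.array(d["R"]);t=np.array(d["t"])
def pr(X):
    c=R@X+t;p=np.array([d["cx"],d["cy"]])+d["f"]*c[:2]/c[2];return ((p-[310,180])*2.857+[400,0]).round(0)
ex=np.array([.995,-.098,0]);ey=np.array([.098,.995,0])
for k in((506,130),(505,127)):
  c=np.array([*k,0.])
  for sx,sy in((-7,-25),(7,-25),(7,25),(-7,25)): print(k,sx,sy,pr(c+ex*sx+ey*sy+[0,0,159]))
s=r.sense();p=np.array(s["position"]);Q=np.array(s["ee_rot"])
for y in(-32,32):print("tip",pr(p+Q@[0,y,166]),pr(p+Q@[9,y,166]),pr(p+Q@[-9,y,166]))
```

```text
(506, 130) -7 -25 [561. 170.]
(506, 130) 7 -25 [547. 174.]
(506, 130) 7 25 [575. 206.]
(506, 130) -7 25 [589. 202.]
(505, 127) -7 -25 [560. 168.]
(505, 127) 7 -25 [546. 172.]
(505, 127) 7 25 [574. 204.]
(505, 127) -7 25 [588. 200.]
tip [585. 177.] [575. 179.] [594. 174.]
tip [548. 136.] [539. 139.] [557. 134.]
```

drive_tool([
  [0.1, -0.4, 1.5, 0],
  [0, 0, 1.5, 0],
  [0, 0, 1.5, 0],
  [0, 0, 1.2, 0],
  [0, 0, 0, 0],
])

```text
clock: 2.85
position: [506.9, 128.9, 297.5]
ee_rot: [[0.995, -0.1, -0.001], [-0.1, -0.995, -0.0], [-0.001, 0.0, -1.0]]
wrist_force: [0.0, -0.6, -0.3]
grip_width: 0.717
gripper_force: 0.0
```

drive_tool([
  [0, 0, 0, 0],
  [0, 0, 0, 0],
  [0, 0, 0, 0],
  [0, 0, 0, 0],
  [0, 0, 0, 0],
], hand=0, force=40)

```text
clock: 3.27
position: [507.1, 129.6, 299.3]
ee_rot: [[0.995, -0.099, 0.003], [-0.099, -0.995, -0.001], [0.003, 0.0, -1.0]]
wrist_force: [-0.3, -2.0, 6.7]
grip_width: 0.562
gripper_force: 40.0
```

drive_tool([
  [0, 0, 0, 0],
  [0, 0, 0, 0],
  [0, 0, 0, 0],
  [0, 0, 0, 0],
  [0, 0, 0, 0],
])

```text
clock: 3.68
position: [507.1, 129.6, 299.3]
ee_rot: [[0.995, -0.099, 0.003], [-0.099, -0.995, -0.001], [0.003, 0.0, -1.0]]
wrist_force: [-0.4, -2.8, 6.7]
grip_width: 0.557
gripper_force: 40.0
```

drive_tool([
  [0, 0, -0.7, 0],
  [0, 0, -1, 0],
  [0, 0, -1.2, 0],
  [0, 0, -1.5, 0],
  [0, 0, -1.5, 0],
])

```text
clock: 4.1
position: [506.6, 129.9, 357.8]
ee_rot: [[0.995, -0.099, -0.0], [-0.099, -0.995, 0.0], [-0.0, -0.0, -1.0]]
wrist_force: [0.4, 0.8, -1.3]
grip_width: 0.56
gripper_force: 40.0
```

drive_tool([
  [0, 0, -1.5, 0],
  [0, 0, -1.5, 0],
  [0, 0, -1.5, 0],
  [0, 0, -1.5, 0],
  [0, 0, -1, 0],
])

```text
clock: 4.52
position: [506.5, 130.0, 428.8]
ee_rot: [[0.995, -0.099, 0.002], [-0.099, -0.995, 0.0], [0.002, -0.0, -1.0]]
wrist_force: [0.0, 1.2, -1.5]
grip_width: 0.563
gripper_force: 40.0
```

drive_tool([
  [0, 0, -1, 0],
  [0, 0, -1, 0],
  [0, 0, -0.6, 0],
  [0, 0, 0, 0],
  [0, 0, 0, 0],
])

```text
clock: 4.93
position: [506.6, 129.9, 452.8]
ee_rot: [[0.995, -0.099, 0.0], [-0.099, -0.995, 0.0], [0.0, -0.0, -1.0]]
wrist_force: [0.7, -0.4, -1.7]
grip_width: 0.563
gripper_force: 40.0
```

```bash
python3 go.py 506 130 428
python3 - <<'E'
from h import *
import cv2
a=cam("top")["img"][195:285,225:345,::-1];b=cam("scene")["img"][110:330,290:450,::-1]
cv2.imwrite("pics/c3.png",cv2.resize(b,(436,600),interpolation=2))
E
```

```text
clock 4.93 p [506.6 129.9 452.8] yaw_y -1.67 need cm [-0.06 -0.    2.48] q [0.02 0.3  1.28 0.   1.56 1.69] F [ 0.7 -0.4 -1.7]
```

View pics/c3.png

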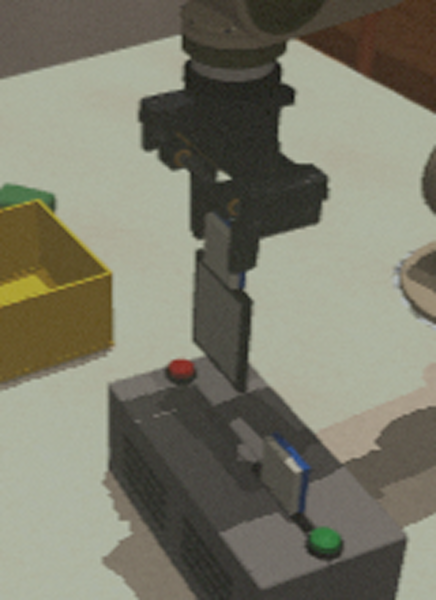

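The screen is drawn clear and hangs upright in the fingers, and the other one is still seated. The tool can't tilt, so I'll pivot the screen about the pad axis against the bin's near rim.

drive_tool([
  [0.2, 1.5, 0, 0],
  [0.2, 3, 0, 0],
  [0.3, 3.5, 0, 0],
  [0.3, 3.5, 0, 0],
  [0.3, 3.5, 0, 0],
], force=40)

```text
clock: 5.45
position: [504.5, -22.0, 452.2]
ee_rot: [[0.995, -0.098, -0.001], [-0.098, -0.995, 0.0], [-0.001, -0.0, -1.0]]
wrist_force: [1.1, 1.0, -1.2]
grip_width: 0.568
gripper_force: 40.0
```

drive_tool([
  [0.3, 3.5, 0, 0],
  [0.3, 3.5, 0, 0],
  [0.3, 3.5, 0, 0],
  [0.3, 3.5, 0, 0],
  [0.3, 3.5, 0, 0],
])

```text
clock: 5.87
position: [502.1, -198.0, 452.2]
ee_rot: [[0.995, -0.099, -0.001], [-0.099, -0.995, 0.001], [-0.001, -0.001, -1.0]]
wrist_force: [0.5, 0.4, -1.5]
grip_width: 0.561
gripper_force: 40.0
```

drive_tool([
  [0.2, 2.5, 0, 0],
  [0.1, 1.5, 0, 0],
  [0, 0, 0, -0.035],
  [0, 0, 0, -0.035],
  [0, 0, 0, 0],
])

```text
clock: 6.28
position: [501.5, -236.2, 452.2]
ee_rot: [[1.0, -0.028, -0.001], [-0.028, -1.0, 0.001], [-0.001, -0.001, -1.0]]
wrist_force: [-0.1, 0.5, -0.8]
grip_width: 0.563
gripper_force: 40.0
```

```bash
python3 go.py 500 -233 356
python3 - <<'E'
from h import *
import cv2
a=cam("top")["img"][175:295,325:485,::-1]
cv2.imwrite("pics/c4.png",cv2.resize(a,(800,600),interpolation=2))
b=cam("scene")["img"][60:270,200:400,::-1]
cv2.imwrite("pics/c5.png",cv2.resize(b,(570,600),interpolation=2))
E
```

```text
clock 6.28 p [ 501.5 -236.2  452.2] yaw_y -1.599 need cm [-0.15 -0.31  9.62] q [-0.65  0.36  1.19  0.    1.59  0.94] F [-0.1  0.5 -0.8]
```

View pics/c5.png

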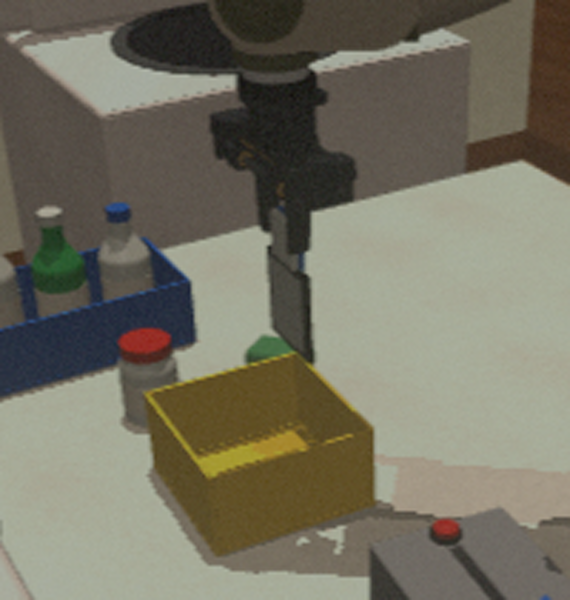

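drive_tool([
  [0, 0, 1.5, 0],
  [0, 0, 2, 0],
  [0, 0, 2, 0],
  [0, 0, 2, 0],
  [0, 0, 1.4, 0],
])

```text
clock: 6.8
position: [501.4, -235.7, 362.0]
ee_rot: [[1.0, -0.029, -0.002], [-0.029, -1.0, 0.001], [-0.002, -0.001, -1.0]]
wrist_force: [0.3, -0.2, -2.3]
grip_width: 0.561
gripper_force: 40.0
```

drive_tool([
  [-0.5, 0, 0, 0],
  [-1, 0, 0, 0],
  [-1, 0, 0, 0],
  [-1, 0, 0, 0],
  [0, 0, 0, 0],
], force=15)

```text
clock: 7.22
position: [465.2, -235.0, 364.7]
ee_rot: [[1.0, -0.03, 0.0], [-0.03, -1.0, -0.001], [0.0, 0.001, -1.0]]
wrist_force: [-0.0, 0.4, -1.2]
grip_width: 0.561
gripper_force: 15.0
```

drive_tool([
  [-0.5, 0, 0, 0],
  [-0.5, 0, 0, 0],
  [-0.5, 0, 0, 0],
  [-0.5, 0, 0, 0],
  [0, 0, 0, 0],
])

```text
clock: 7.63
position: [445.8, -234.8, 363.8]
ee_rot: [[1.0, -0.03, -0.0], [-0.03, -1.0, -0.0], [-0.0, 0.0, -1.0]]
wrist_force: [0.8, -0.5, -0.7]
grip_width: 0.563
gripper_force: 15.0
```

drive_tool([
  [-0.7, 0, 0.1, 0],
  [-0.7, 0, 0.1, 0],
  [-0.7, 0, 0.2, 0],
  [-0.7, 0, 0.2, 0],
  [0, 0, 0, 0],
])

```text
clock: 8.05
position: [417.3, -233.8, 357.4]
ee_rot: [[1.0, -0.03, -0.001], [-0.03, -1.0, 0.001], [-0.001, -0.001, -1.0]]
wrist_force: [0.6, -0.1, -0.7]
grip_width: 0.564
gripper_force: 15.0
```

drive_tool([
  [-0.7, 0, 0.3, 0],
  [-0.7, 0, 0.3, 0],
  [-0.7, 0, 0.4, 0],
  [-0.7, 0, 0.5, 0],
  [0, 0, 0, 0],
])

```text
clock: 8.47
position: [389.3, -232.9, 341.8]
ee_rot: [[1.0, -0.03, -0.002], [-0.03, -1.0, 0.001], [-0.002, -0.001, -1.0]]
wrist_force: [0.8, 0.6, -0.2]
grip_width: 0.568
gripper_force: 15.0
```

drive_tool([
  [-0.7, 0, 0.6, 0],
  [-0.7, 0, 0.6, 0],
  [-0.7, 0, 0.7, 0],
  [-0.7, 0, 0.8, 0],
  [0, 0, 0, 0],
])

```text
clock: 8.88
position: [361.3, -232.0, 314.4]
ee_rot: [[1.0, -0.03, -0.002], [-0.03, -1.0, 0.002], [-0.002, -0.002, -1.0]]
wrist_force: [0.5, -0.7, -0.4]
grip_width: 0.566
gripper_force: 15.0
```

```bash
python3 go.py 360 -233 305
python3 - <<'E'
from h import *
import cv2
b=cam("scene")["img"][60:270,200:400,::-1]
cv2.imwrite("pics/c6.png",cv2.resize(b,(570,600),interpolation=2))
E
```

```text
clock 8.88 p [ 361.3 -232.   314.4] yaw_y -1.601 need cm [-0.12  0.1   0.94] q [-0.85  0.27  1.76 -0.    1.11  0.75] F [ 0.5 -0.7 -0.4]
```

View pics/c6.png

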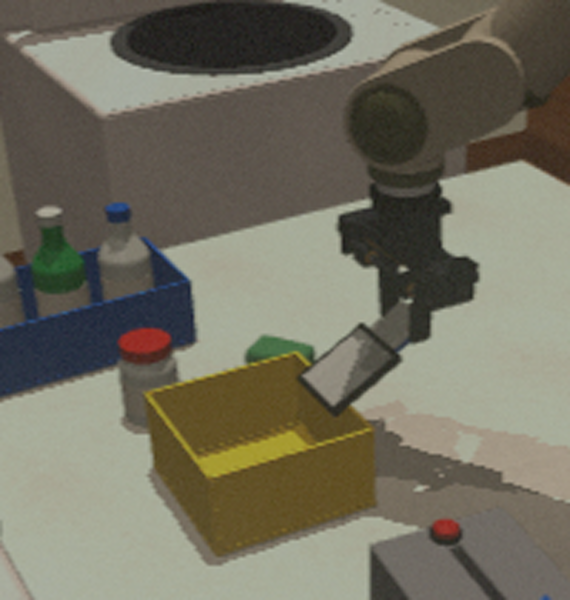

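drive_tool([
  [-0.4, 0, 0.5, 0],
  [-0.4, 0, 0.5, 0],
  [-0.4, 0, 0.5, 0],
  [0, 0, 0, 0],
  [0, 0, 0, 0],
])

```text
clock: 9.35
position: [350.3, -231.9, 300.5]
ee_rot: [[1.0, -0.029, -0.001], [-0.029, -1.0, 0.001], [-0.001, -0.001, -1.0]]
wrist_force: [-0.0, -1.3, -1.1]
grip_width: 0.565
gripper_force: 15.0
```

drive_tool([
  [0, 0, 0, 0],
  [0, 0, 0, 0],
  [0, 0, -0.5, 0],
  [0, 0, -1, 0],
  [0, 0, -1.5, 0],
], force=55)

```text
clock: 9.77
position: [350.4, -231.8, 330.7]
ee_rot: [[1.0, -0.029, -0.002], [-0.029, -1.0, 0.002], [-0.002, -0.002, -1.0]]
wrist_force: [-0.0, 0.0, -1.0]
grip_width: 0.56
gripper_force: 55.0
```

drive_tool([
  [0, 0, -2, 0],
  [0, 0, -2, 0],
  [0, 0, -2, 0],
  [0, 0, -1, 0],
  [0, 0, 0, 0],
])

```text
clock: 10.18
position: [350.6, -231.9, 403.0]
ee_rot: [[1.0, -0.029, 0.003], [-0.029, -1.0, -0.003], [0.003, 0.003, -1.0]]
wrist_force: [1.3, 0.5, -1.8]
grip_width: 0.556
gripper_force: 55.0
```

```bash
python3 go.py 463 -233 405
python3 - <<'E'
from h import *
import cv2
b=cam("scene")["img"][60:270,200:400,::-1]
cv2.imwrite("pics/c7.png",cv2.resize(b,(570,600),interpolation=2))
E
```

```text
clock 10.18 p [ 350.6 -231.9  403. ] yaw_y -1.6 need cm [11.24 -0.21 -0.16] q [-0.87  0.15  1.63 -0.    1.36  0.73] F [ 1.3  0.5 -1.8]
```

View pics/c7.png

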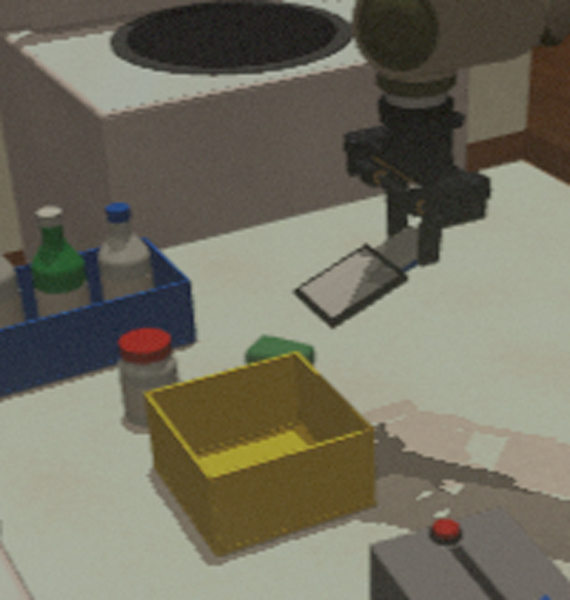

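drive_tool([
  [1, 0, 0, 0],
  [2, 0, 0, 0],
  [2.5, 0, 0, 0],
  [2.5, 0, 0, 0],
  [1.7, 0, 0, 0],
])

```text
clock: 10.65
position: [449.7, -234.7, 399.4]
ee_rot: [[1.0, -0.029, -0.001], [-0.029, -1.0, 0.001], [-0.001, -0.001, -1.0]]
wrist_force: [-1.2, 0.0, -1.0]
grip_width: 0.56
gripper_force: 55.0
```

drive_tool([
  [1, 0, 0, 0],
  [0.5, 0, 0, 0],
  [0, 0, 0, 0],
  [0, 0, 0, 0],
  [0, 0, 0, 0],
])

```text
clock: 11.07
position: [461.8, -235.2, 400.7]
ee_rot: [[1.0, -0.03, -0.0], [-0.03, -1.0, 0.0], [-0.0, -0.0, -1.0]]
wrist_force: [0.2, 0.4, -1.0]
grip_width: 0.563
gripper_force: 55.0
```

drive_tool([
  [0, 0, 0, 0],
  [0, 0, 0, 0],
  [0, 0, 0, 0],
  [0, 0, 0, 0],
  [0, 0, 0, 0],
])

```text
clock: 11.48
position: [462.3, -235.3, 400.8]
ee_rot: [[1.0, -0.029, 0.0], [-0.029, -1.0, -0.0], [0.0, 0.0, -1.0]]
wrist_force: [1.4, -0.0, -0.5]
grip_width: 0.562
gripper_force: 55.0
```

Run:
```python
from h import *
import cv2
b=cam("scene")["img"][60:360,200:440,::-1]
a=cam("top")["img"][175:295,325:485,::-1]
c=np.zeros((600,800,3),np.uint8);c[:,:480]=cv2.resize(b,(480,600),interpolation=2);c[:240,480:]=cv2.resize(a,(320,240),interpolation=2)
cv2.imwrite("pics/c8.png",c)
d=cam("scene");R=np.array(d["R"]);t=np.array(d["t"])
s=r.sense();g=np.array(s["position"])-[0,0,147]
for th in(50,60,70,80):
  th=np.radians(th);u=np.array([np.sin(th),-.03*np.sin(th),-np.cos(th)])
  for sy in(-45,45):
    X=g+139*u+[0,sy,0];q=R@X+t
    print(round(np.degrees(th)),sy,((np.array([d["cx"],d["cy"]])+d["f"]*q[:2]/q[2]-[200,60])*2).round())
```

```text
50 -45 [149. 240.]
50 45 [175. 266.]
60 -45 [139. 231.]
60 45 [165. 256.]
70 -45 [132. 219.]
70 45 [157. 245.]
80 -45 [126. 206.]
80 45 [152. 231.]
```

View pics/c8.png

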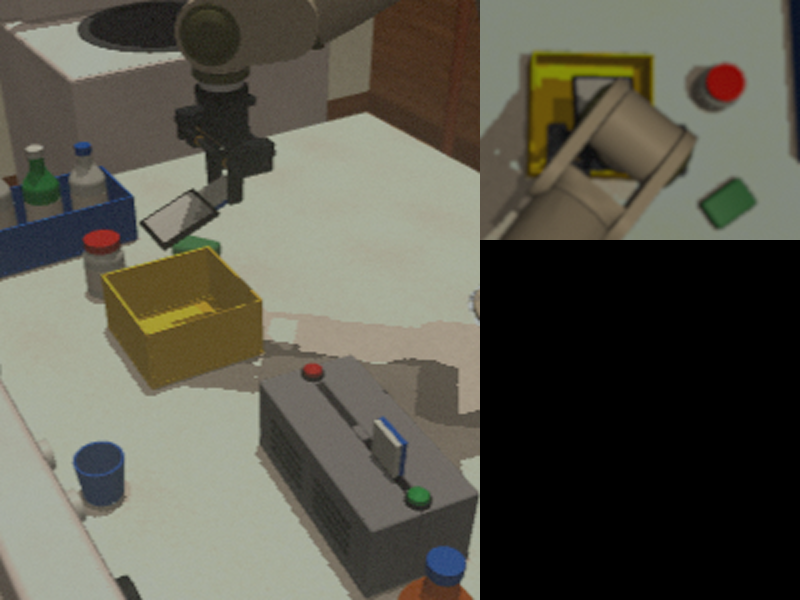

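The picture shows the screen bare side up, with foot corners at (141,222) and (166,247). That fits a tilt of about 65°, with the mesh near x = 544, y = -237, over the bin centre. The other screen is still seated.

```bash
python3 -c "
from cell import r
print(r.job_done())"
```

```text
the job is handed in; nothing more can be done
None
```

I handed the job in with the red-lamp (right) screen held still over the middle of the bin, lint side down at about 65° from upright and well clear of the rim; the green-lamp screen is still home, and the hand-in returned no verdict.

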